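# Load a canister in the rack and close the notched stop on the row

## Robot

A 6-joint arm with a two-finger parallel gripper is mounted at the origin on the work surface. World frame = base frame: x ahead of the robot, y to its left, z up, the work surface at z = 0. Lengths are in mm, angles in degrees, forces in N, time in s.
With the tool pointing down it reaches from about 300 to 850 mm from the base axis. Payload 4.2 kg.
Tool frame: the origin (TCP) lies on the mounting face of the last link; the fingertips stand 191 mm ahead of it and the grasp point (between the pads) lies 172 mm ahead of it; z points along the fingers, y is the direction in which the jaws open and shut (so a half turn about z gives the same grasp; the last joint's range is limited). The gripper opens to 91 mm and grips with 3 to 60 N. Pads are 32 mm wide; open, the fingers measure 118 mm over their backs; the gripper's body (76 mm by 178 mm) begins 60 mm behind the grasp point.
Start: joints at [62.051, 18.312, 89.639, -0, 72.044, -1.146], TCP at [259.278, 513.223, 404.776] pointing down, gripper open.
Joint ranges: [-177.97, 177.97], [-48.28, 115.42], [12.27, 149.76], [-77.06, 257.06], [2.81, 150.46], [-146.56, 146.56]. Speed limits (degrees/s): [147.25, 147.25, 180, 180, 180, 180].

## Interface

Orientations are given as [roll, pitch, yaw] about the fixed x, y, z axes, in that order (R = Rz(yaw) Ry(pitch) Rx(roll)).
In Python, from workcell import env gives the robot as it stands.
- The arm moves only by the shell command python3 -m handwheel 'ROWS' [FORCE]. ROWS is JSON, a list of rows, each an object with "gripper": the opening in per cent of the stroke, from 0 (shut) to 100 (fully open); "travel": the shift along the tool's x, y, z in m, a list of three; "twist": the turn about the tool's z in rad. In form: [{"gripper": gripper, "travel": [x, y, z], "twist": twist}, ...]. A call has 1 to 5 rows; each row shifts and turns the commanded pose from where the row before left it, along the tool's axes as they then stand; what a row does not reach is not made up. A row lasts 1/12 s, in which the tool goes at most 41.7 mm and 7.16 degrees, less where a joint would pass 70% of its speed; a pose out of reach is approached as far as the arm can. A call with a gripper value outside its range is refused whole. The fingers move at their own pace and stop on an object; FORCE is the grip in N (left out, the last holds). Time passes only in rows, so rows that do not move let the fingers close. It gives the time, the measured TCP pose, the force and the opening at its end, in the units of the state.
- env.state(): the state, without advancing time (a new reading comes with each control period).
- env.grab_frame(name): name is "side" or "top"; returns a dict with "frame" (384x512x3 uint8, red, green, blue), "intrinsics" (3x3 intrinsics, pixels), "extrinsics" (4x4, takes a point from camera to world coordinates). Camera axes: x right, y down, z forward; pixel columns grow to the right and rows downward; lengths in mm; the calibration is good to about 2 mm. A picture is of the moment at which its call begins. There is no depth.
- env.job_done(): hands the job in, once; it reports no verdict.
Trained networks look in the newest picture that a camera, given by its name, has taken for a name from the list of things; names that differ only in an ending like _2 or _b are one class to them, and where a whole thing is asked for, a point or a joint stands for the part that bears it (a point fixed in the world has none). Each returns a list of dicts, best first, with "confidence" (0 to 1); they miss things now and then, are a little off and sometimes report something else, mostly with a low value. They report only what shows in the picture. A call takes as long as a camera call.
- env.trace(camera, thing): "pixels" (384x512 bool, what is visible of it) and "uv" ([column, row] in pixels, amid what is visible of it).
- env.pinpoint(camera, thing): "uv" ([column, row] in pixels: a listed point, or the origin of a listed thing).
The state is a dict: "time_s": time; "qpos": joint angles; "qvel": joint speeds; "effort": joint torques, N m; "ee_pos": TCP position; "ee_rot": TCP orientation; "force": force on the tool from outside, world axes, zero at the start; "torque": the same for the moment, N m; "gripper_width": finger opening in mm.
Only numpy, scipy, OpenCV 4.12 (cv2) and the standard library are available. Lean on these libraries where they do the work, as an engineer would, in place of code of your own. Each camera call takes 0.05 s, during which the arm holds its last target. There are 200 camera calls.

## Task

Stand the red canister upright in the rack's lane, between the cream canister already there and the stop, and let go of it. Then lift the stop's yellow tab out of its notch, slide the stop along so that it closes the two canisters up against the end wall, and let the tab drop fully into the tightest notch that the two canisters allow. Do not tip any canister, and leave the canisters outside the rack and the stirrer pot where they are.

Things in the scene. Friction and masses are not known exactly. Their poses are not given: they have to be found in the camera images.
- rack: White bottomless rack fixed to the desk. Origin: desk level, middle of the lane's width. The lane runs along rack y, 92 mm wide (rack x -46 to +46 mm), between two walls 8 mm thick and 40 mm high (y -160 to +158 mm). Canisters stand on the desk inside it, their x across the lane. The stop and its rail are on the +x side, away from the robot.
- lane_end (a point): Centre of the inner face of the 70 mm high end wall that closes the lane at rack y = +150 mm, 35 mm above the desk. The other end of the lane is open.
- comb (a point): First notch of the steel comb, at rack x = +125 mm, y = -130 mm, at its ridge tops 55 mm above the desk. 8 notches, each 14 mm wide, 24 mm apart towards rack +y: stop values 0, 0.024, ... 0.168.
- stop (a joint): Sliding stop: grey carriage with a cross fence in the lane. Metres, near 0 at the start (first notch), growing towards the end wall (rack +y), limit 0.170. Rubs with about 1.5 N; its fence can push canisters along the lane. While the tab's 9 mm wide tooth is down in a notch the stop has only 2.5 mm play each way.
- tab (a joint): Yellow sprung tab lever on the stop, rad: 0 = tooth fully down, 0.5 = fully lifted; clear of the comb above about 0.3. Its hinge, along rack y, is at rack x = +75 mm, 60 mm above the desk. Pulling its upright plate to rack -x (towards the robot) lifts the tooth, 3 to 5 N at the pocket; let go, the spring drops it, but over a ridge it stays up.
- pocket (a point): On the +x face of the tab's upright plate (6 mm thick, 64 mm wide), mid width, 30 mm below its top; tab down: rack x +78 mm, y -130 mm + stop, 135 mm up. Cheeks 52 mm apart inside run from the plate 40 mm to +x, 105 to 165 mm above the desk: a pocket open at the top and +x, where closed fingers can pull the plate and push the stop sideways. Moves with tab.
- fence (a point): Centre of the fence's front face, which looks to the end wall: at rack y = -111 mm + stop. Grey plate 84 mm wide across the lane, from 14 to 78 mm above the desk, 8 mm thick.
- can_red_mid (a point): Red square canister to load, body 80 mm (its x) x 64 mm (its y) x 80 mm high, round teal cap 50 mm diameter and 30 mm high on top; total 110 mm, 0.2 to 0.4 kg, upright. Point at its centre, 55 mm up. Its 64 mm side goes along the lane.
- pot_mid (a point): White plastic pot of stirrers, 80 mm across, 90 mm high, stirrers to about 140 mm; loose bystander. Point on its axis, 45 mm up.
- can_narrow_mid (a point): Cream square canister with teal cap, 80 mm (x) x 48 mm (y) x 80 mm body, cap 40 mm diameter and 30 mm high, total height 110 mm, about 0.3 kg. One of the three cream canisters stands in the lane, the other two outside are bystanders. Point at its centre, 55 mm above its underside.
- can_medium_mid (a point): Cream square canister with teal cap, 80 mm (x) x 72 mm (y) x 80 mm body, cap 50 mm diameter and 30 mm high, total height 110 mm, about 0.3 kg. One of the three cream canisters stands in the lane, the other two outside are bystanders. Point at its centre, 55 mm above its underside.
- can_wide_mid (a point): Cream square canister with teal cap, 80 mm (x) x 96 mm (y) x 80 mm body, cap 50 mm diameter and 30 mm high, total height 110 mm, about 0.3 kg. One of the three cream canisters stands in the lane, the other two outside are bystanders. Point at its centre, 55 mm above its underside.

How it is judged (in metres and radians):
On the way, in this order (a step that is already met when the one before it is completed fails the run):
1. the red canister stands in the lane, let go (x of can_red_mid in the frame of rack between -0.02 and 0.02 m and y of can_red_mid in the frame of rack between -0.1 and 0.14 m and y of can_red_mid in the frame of rack below 0.095 m and z of can_red_mid in the frame of rack between 0.049 and 0.061 m and angle between can_red_mid's own z axis and vertical below 0.1 rad and contact force between the fingers and can_red below 0.3 N), for 0.2 s.
2. the tab is lifted clear of its notch (value of joint tab above 0.25 rad), for 0.1 s.
At the end, for the whole second after the job is handed in: Red canister upright in the lane, on the stop side of the cream one; the tab fully down (under 0.06 rad) with the stop in the tightest notch: within 6 mm of 144 mm if the narrow cream canister is the one in the lane, 120 mm if the medium one, 96 mm if the wide one; canisters at rest (x of can_red_mid in the frame of rack between -0.02 and 0.02 m and y of can_red_mid in the frame of rack between -0.1 and 0.14 m and y of can_red_mid in the frame of rack below 0.095 m and z of can_red_mid in the frame of rack between 0.049 and 0.061 m and angle between can_red_mid's own z axis and vertical below 0.1 rad and (((x of can_narrow_mid in the frame of rack between -0.02 and 0.02 m and y of can_narrow_mid in the frame of rack between -0.1 and 0.14 m) and value of joint stop between 0.138 and 0.15 m) or ((x of can_medium_mid in the frame of rack between -0.02 and 0.02 m and y of can_medium_mid in the frame of rack between -0.1 and 0.14 m) and value of joint stop between 0.114 and 0.126 m) or ((x of can_wide_mid in the frame of rack between -0.02 and 0.02 m and y of can_wide_mid in the frame of rack between -0.1 and 0.14 m) and value of joint stop between 0.09 and 0.102 m)) and value of joint tab below 0.06 rad and linear speed of each of can_narrow, can_medium, can_wide, can_red below 0.02 m/s); the robot touches nothing.
It fails at once if a canister is tipped over (more than 0.5 rad) (angle between any of can_narrow_mid, can_medium_mid, can_wide_mid, can_red_mid's own z axis and vertical above 0.5 rad).
It fails at once if a cream canister standing outside the rack, or taken out of it, is displaced more than 30 mm ((distance of can_narrow_mid from where it was at the start of the episode above 0.03 m and not (x of can_narrow_mid in the frame of rack between -0.02 and 0.02 m and y of can_narrow_mid in the frame of rack between -0.1 and 0.14 m)) or (distance of can_medium_mid from where it was at the start of the episode above 0.03 m and not (x of can_medium_mid in the frame of rack between -0.02 and 0.02 m and y of can_medium_mid in the frame of rack between -0.1 and 0.14 m)) or (distance of can_wide_mid from where it was at the start of the episode above 0.03 m and not (x of can_wide_mid in the frame of rack between -0.02 and 0.02 m and y of can_wide_mid in the frame of rack between -0.1 and 0.14 m))).
It fails at once if the stirrer pot is displaced more than 30 mm (distance of pot_mid from where it was at the start of the episode above 0.03 m).
It also fails if it takes over 56 s, if anything falls off the work surface, if the arm or the gripper's body presses on something with over 40 N, if the wrist force passes 120 N, or if a joint passes its speed limit or range.

## Working session

There is one attempt and no reset: what is moved stays moved. The work goes in short steps, Python scripts to look and compute and a shell command to move; the robot and the scene stay as the last step left them, time stands still between calls to the robot, and variables do not carry over. Pictures are saved under pics/ and viewed, about 8 in all and at most 12, crops included, and the job is handed in when it is done.

```bash
mkdir -p pics && ls && python3 - <<'E'
from workcell import env
import cv2
s=env.state();print(s)
for c in("top","side"):
    f=env.grab_frame(c);cv2.imwrite(f"pics/{c}0.png",f["frame"][:,:,::-1])
    print(c,f["intrinsics"],f["extrinsics"])
    for n in ["rack","lane_end","comb","pocket","fence","can_red_mid","pot_mid","can_narrow_mid","can_medium_mid","can_wide_mid"]:
        print(n,[(round(d["confidence"],2),[round(float(x),1) for x in d["uv"]]) for d in env.pinpoint(c,n)][:3])
E
```

```text
pics
{'time_s': 0.0, 'qpos': array([ 6.20513874e+01,  1.83518627e+01,  8.97059166e+01, -1.39707538e-03,
        7.20433603e+01, -1.14671999e+00]), 'qvel': array([ 0.00994984, -0.06879652, -0.05430966,  0.01090916, -0.00030758,
        0.03483859]), 'effort': array([-1.67836577e-03, -4.12458980e+01, -2.31975031e+01,  7.24125886e-02,
        4.55535657e-02, -1.61104763e-04]), 'ee_pos': array([259.20490193, 513.07993003, 403.92107555]), 'ee_rot': array([-1.79898854e+02, -6.96080342e-04,  1.53198539e+02]), 'force': array([ 0.29955646,  0.28213456, -1.51461211]), 'torque': array([ 0.01892236, -0.00663448, -0.00167392]), 'gripper_width': 90.98806294671908}
top [[371.35445199   0.         257.65933288]
 [  0.         371.35445199 188.8654294 ]
 [  0.           0.           1.        ]] [[-1.60640490e-02 -9.93336049e-01  1.14129053e-01  5.04663152e+02]
 [-9.99740189e-01  1.41109164e-02 -1.79007303e-02  2.81402407e+01]
 [ 1.61709752e-02 -1.14386960e-01 -9.93304648e-01  1.04401535e+03]
 [ 0.00000000e+00  0.00000000e+00  0.00000000e+00  1.00000000e+00]]
rack []
lane_end []
comb [(0.81, [289.5, 
[... 330 characters left out ...]
887656 198.52996282]
 [  0.           0.           1.        ]] [[ 8.20496356e-01 -4.40635164e-01  3.64179052e-01  8.72340309e+01]
 [-5.71548344e-01 -6.44449835e-01  5.07953640e-01 -6.57706560e+02]
 [ 1.08728947e-02 -6.24920044e-01 -7.80613040e-01  1.14855771e+03]
 [ 0.00000000e+00  0.00000000e+00  0.00000000e+00  1.00000000e+00]]
rack [(0.9, [250.2, 218.6])]
lane_end [(0.78, [215.7, 187.1])]
comb [(0.61, [317.6, 209.8])]
pocket [(0.98, [312.5, 201.0])]
fence [(0.96, [281.8, 227.3])]
can_red_mid [(0.97, [344.3, 278.4])]
pot_mid [(0.73, [246.4, 260.5])]
can_narrow_mid [(0.83, [233.2, 196.4]), (0.19, [341.4, 276.0])]
can_medium_mid [(0.74, [186.9, 163.1])]
can_wide_mid [(0.83, [199.0, 220.4])]
```

View pics/top0.png

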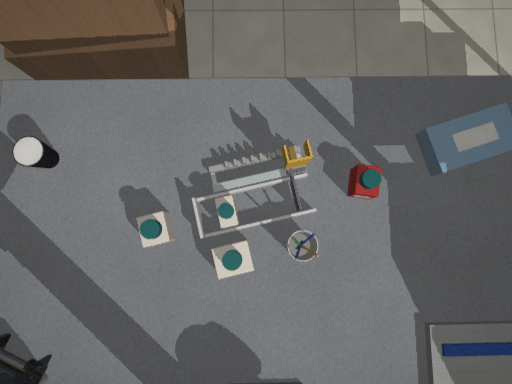

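View pics/side0.png

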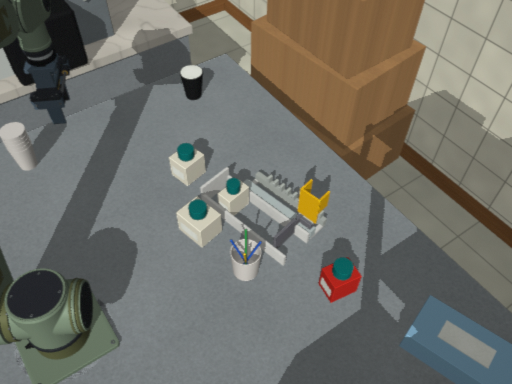

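The top picture shows the narrow cream canister in the lane (228,211), with the end wall at the left (200,215). The stop and tab are at the right (297,157). Red is at (365,182), medium at (155,230), wide at (232,260) and the pot at (303,246). The side picture agrees.

```bash
cat > h.py <<'E'
from workcell import env
import numpy as np, cv2
from scipy.optimize import least_squares, minimize
def grab(c):
    f=env.grab_frame(c);return f["frame"],f["intrinsics"],np.linalg.inv(f["extrinsics"])
def proj(K,E,P):
    p=(E[:3,:3]@np.atleast_2d(P).T).T+E[:3,3];p=p@K.T;return p[:,:2]/p[:,2:]
def place(pose,P):
    x,y,a=pose[:3];c,s=np.cos(a),np.sin(a);P=np.atleast_2d(np.array(P,float))
    return np.c_[x+c*P[:,0]-s*P[:,1],y+s*P[:,0]+c*P[:,1],P[:,2]]
def ray(K,E,uv,z):
    d=E[:3,:3].T@np.linalg.inv(K)@[*uv,1];o=-E[:3,:3].T@E[:3,3];return o+d*(z-o[2])/d[2]
def canpts(w,cr):
    b=[[sx*40,sy*w/2,z] for sx in(-1,1) for sy in(-1,1) for z in(0,80)]
    t=np.linspace(0,2*np.pi,32);c=[[cr*np.cos(q),cr*np.sin(q),z] for q in t for z in(80,110)]
    return np.array(b),np.array(c)
def sil(K,E,pose,w,cr,S=4):
    m=np.zeros((384*S,512*S),np.uint8)
    for P in canpts(w,cr):
        h=cv2.convexHull(((proj(K,E,place(pose,P))+.5)*S).astype(np.float32)).round().astype(np.int32);cv2.fillConvexPoly(m,h,255)
    return cv2.resize(m,(512,384),interpolation=cv2.INTER_AREA)/255.
def fitcan(views,p0,w,cr):
    f=lambda q:sum(np.abs(sil(K,E,[q[0],q[1],q[2]/50],w,cr)-M).sum() for K,E,M in views)
    best=None
    for da in(-.3,0,.3):
        r=minimize(f,[p0[0],p0[1],(p0[2]+da)*50],method="Nelder-Mead",options=dict(initial_simplex=np.array([p0[0],p0[1],(p0[2]+da)*50])+np.array([[0,0,0],[8,0,0],[0,8,0],[0,0,8]]),xatol=.2,fatol=.5))
        if best is None or r.fun<best.fun:best=r
    q=best.x;return np.array([q[0],q[1],q[2]/50]),best.fun/sum(M.sum() for _,_,M in views)
E
python3 - <<'E'
from h import *
names={"rack":[0,0,0],"lane_end":[0,150,35],"comb":[125,-130,55],"pocket":[78,-130,135],"fence":[0,-111,40]}
obs=[];V={}
for c in("top","side"):
    f,K,E=grab(c);V[c]=(K,E)
    for n,P in names.items():
        if n=="fence":P=[0,-111,46]
        d=env.pinpoint(c,n)
        if d and d[0]["confidence"]>.5: obs.append((n,c,K,E,P,d[0]["uv"]))
def res(q,o=obs):
    return np.concatenate([(proj(K,E,place([q[0],q[1],q[2]/100],P))[0]-uv) for n,c,K,E,P,uv in o])
r=least_squares(res,[510,70,15],loss="soft_l1")
rack=[r.x[0],r.x[1],r.x[2]/100];print("rack",rack,np.degrees(rack[2]))
for o in obs:print(o[0],o[1],(proj(o[2],o[3],place(rack,o[4]))[0]-o[5]).round(1))
for n,w,cr in(("can_red_mid",64,25),("can_narrow_mid",48,20)):
    vs=[]
    for c in V:
        t=env.trace(c,n)[0];M=t["pixels"].astype(float);print(n,c,t["confidence"],M.sum());vs.append((*V[c],M))
        uv=t["uv"]
        if c=="top":p0=ray(*V[c],uv,60)
    for vv,l in((vs,"both"),(vs[:1],"top"),(vs[1:],"side")):
        q,e=fitcan(vv,[p0[0],p0[1],.2],w,cr);print(l,q.round(2),np.degrees(q[2]).round(1),round(e,3))
E
```

```text
rack [np.float64(575.8775918195214), np.float64(21.184917148957705), np.float64(0.2058393166717991)] 11.793724103150932
lane_end top [-0.1 -0.4]
comb top [-0.6 -2.3]
pocket top [0.8 0.2]
fence top [0.2 3. ]
rack side [-2.  1.]
lane_end side [-0.6 -3.1]
comb side [117.2  -9. ]
pocket side [-1.5 -0.1]
fence side [2.6 3.1]
can_red_mid top 0.68 965.0
can_red_mid side 0.86 1355.0
both [ 6.3648e+02 -2.7866e+02 -1.4000e-01] -8.0 0.057
top [ 6.3600e+02 -2.7943e+02 -1.5000e-01] -8.3 0.087
side [ 6.3665e+02 -2.7838e+02 -1.2000e-01] -7.0 0.032
can_narrow_mid top 0.65 538.0
can_narrow_mid side 0.58 833.0
both [5.6006e+02 9.5290e+01 1.8000e-01] 10.4 0.169
top [5.6109e+02 9.2620e+01 2.5000e-01] 14.1 0.149
side [5.6093e+02 9.7660e+01 2.9000e-01] 16.6 0.153
```

```bash
python3 - <<'E'
from h import *
names={"rack":[0,0,0],"lane_end":[0,150,35],"comb":[125,-130,55],"pocket":[78,-130,135],"fence":[0,-111,46]}
obs=[];V={}
for c in("top","side"):
    f,K,E=grab(c);V[c]=(f,K,E)
    for n,P in names.items():
        d=env.pinpoint(c,n)
        if d and d[0]["confidence"]>.5: obs.append((n,c,K,E,P,d[0]["uv"]))
res=lambda q:np.concatenate([(proj(K,E,place([q[0],q[1],q[2]/100],P))[0]-uv) for n,c,K,E,P,uv in obs])
r=least_squares(res,[575,21,20],loss="cauchy")
rack=[r.x[0],r.x[1],r.x[2]/100];print("rack",rack,np.degrees(rack[2]))
# refine: wall boxes silhouette vs whiteness, edge alignment via gradient of wall-top quads
boxes=[(-54,-46,-160,158,0,40),(46,54,-160,158,0,40),(-54,54,150,158,0,70)]
def top(b):x0,x1,y0,y1,_,z=b;return [[x0,y0,z],[x1,y0,z],[x1,y1,z],[x0,y1,z]]
def mask(K,E,p,g,S=4):
    m=np.zeros((384*S,512*S),np.uint8)
    for b in boxes:
        cv2.fillPoly(m,[((proj(K,E,place(p,[[ (x-(b[0]+b[1])/2)*g+(b[0]+b[1])/2 if b[1]-b[0]<20 else x,(y-154)*g+154 if b[3]-b[2]<20 else y,z] for x,y,z in top(b)]))+.5)*S).round().astype(np.int32)],255)
    return cv2.resize(m,(512,384),interpolation=cv2.INTER_AREA)/255.
def cost(q,cs):
    s=0
    for c in cs:
        f,K,E=V[c];I=f.min(2).astype(float);p=[q[0],q[1],q[2]/100]
        a=mask(K,E,p,1);b=np.clip(mask(K,E,p,3)-a,0,1);s-=(I*a).sum()/a.sum()-(I*b).sum()/b.sum()
    return s
for cs in(["top"],["side"],["top","side"]):
    q0=np.array([rack[0],rack[1],rack[2]*100])
    m=minimize(cost,q0,args=(cs,),method="Nelder-Mead",options=dict(initial_simplex=q0+np.array([[0,0,0],[6,0,0],[0,6,0],[0,0,4]]),xatol=.1,fatol=.05))
    print(cs,m.x.round(2),np.degrees(m.x[2]/100).round(2),round(m.fun,1))
rk=[m.x[0],m.x[1],m.x[2]/100];np.save("rack.npy",rk)
red=[636.5,-278.7,-.14]
out=[]
for c,(cx,cy) in(("top",(280,195)),("side",(275,235))):
    f,K,E=V[c];S=4
    im=cv2.resize(f[:,:,::-1],None,fx=S,fy=S,interpolation=cv2.INTER_CUBIC)
    def pl(P,col,p):cv2.polylines(im,[((proj(K,E,place(p,P))+.5)*S).round().astype(np.int32)],True,col,1)
    for b in boxes:pl(top(b),(0,0,255),rk)
    for P in([78,-130,135],[125,-130,55],[125,38,55]):cv2.drawMarker(im,tuple(int(v) for v in((proj(K,E,place(rk,P))[0]+.5)*S)),(255,0,255),0,12)
    for z in(0,80):pl([[-40,-32,z],[40,-32,z],[40,32,z],[-40,32,z]],(255,255,0),red)
    x0,y0=(cx-100)*S,(cy-75)*S
    cv2.imwrite(f"pics/ov_{c}.png",im[y0:y0+600,x0:x0+800])
E
```

```text
rack [np.float64(577.2602765828382), np.float64(23.131321699985193), np.float64(0.20930997096091397)] 11.992577946066191
['top'] [576.74  19.9   21.43] 12.28 -48.4
['side'] [576.3   20.64  21.3 ] 12.21 -24.0
['top', 'side'] [576.8   19.94  21.76] 12.47 -72.1
```

View pics/ov_top.png

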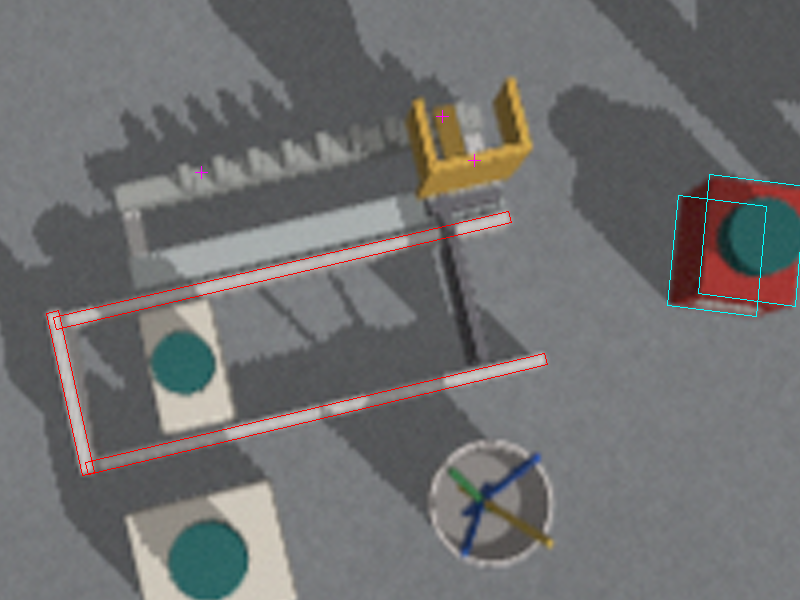

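View pics/ov_side.png

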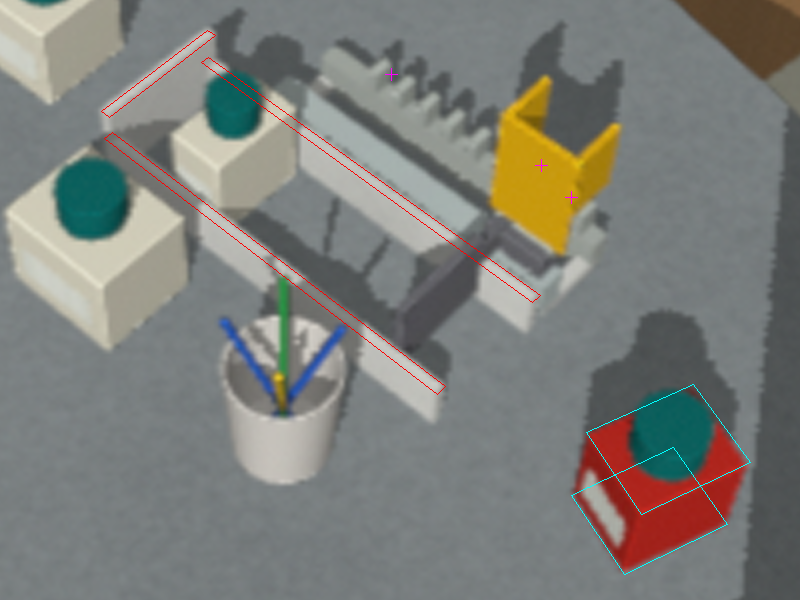

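The rack overlay fits both views: pose (577, 20), yaw 12.4°. Red also fits, at (636.5, −279), yaw −8°. Next I turn the tool and travel to above red.

```bash
python3 -m handwheel '[{"gripper":100,"travel":[0,0,0],"twist":-0.109},{"gripper":100,"travel":[0,0,0],"twist":-0.109},{"gripper":100,"travel":[0,0,0],"twist":-0.110},{"gripper":100,"travel":[-0.010,-0.015,0],"twist":0},{"gripper":100,"travel":[-0.019,-0.029,0],"twist":0}]' 20
python3 -m handwheel '[{"gripper":100,"travel":[-0.0195,-0.0295,0],"twist":0},{"gripper":100,"travel":[-0.0195,-0.0295,0],"twist":0},{"gripper":100,"travel":[-0.0195,-0.0295,0],"twist":0},{"gripper":100,"travel":[-0.0195,-0.0295,0],"twist":0},{"gripper":100,"travel":[-0.0195,-0.0295,0],"twist":0}]'
python3 -m handwheel '[{"gripper":100,"travel":[-0.0195,-0.0295,0],"twist":0},{"gripper":100,"travel":[-0.0195,-0.0295,0],"twist":0},{"gripper":100,"travel":[-0.0195,-0.0295,0],"twist":0},{"gripper":100,"travel":[-0.0195,-0.0295,0],"twist":0},{"gripper":100,"travel":[-0.0195,-0.0295,0],"twist":0}]'
python3 -m handwheel '[{"gripper":100,"travel":[-0.0195,-0.0295,0],"twist":0},{"gripper":100,"travel":[-0.0195,-0.0295,0],"twist":0},{"gripper":100,"travel":[-0.0195,-0.0295,0],"twist":0},{"gripper":100,"travel":[-0.0195,-0.0295,0],"twist":0},{"gripper":100,"travel":[-0.0195,-0.0295,0],"twist":0}]'
python3 -m handwheel '[{"gripper":100,"travel":[-0.0195,-0.0295,0],"twist":0},{"gripper":100,"travel":[-0.0195,-0.0295,0],"twist":0},{"gripper":100,"travel":[-0.0195,-0.0295,0],"twist":0},{"gripper":100,"travel":[-0.0195,-0.0295,0],"twist":0},{"gripper":100,"travel":[-0.0195,-0.0295,0],"twist":0}]'
python3 -m handwheel '[{"gripper":100,"travel":[-0.0195,-0.0295,0],"twist":0},{"gripper":100,"travel":[-0.0195,-0.0295,0],"twist":0},{"gripper":100,"travel":[-0.010,-0.015,0],"twist":0},{"gripper":100,"travel":[0,0,0],"twist":0}]'
```

```text
time_s: 2.92
ee_pos: [281.3, 467.2, 404.4]
ee_rot: [179.9, -0.0, 172.2]
force: [0.4, -0.3, 1.1]
gripper_width: 91.1
time_s: 3.33
ee_pos: [358.2, 304.4, 404.9]
ee_rot: [180.0, 0.0, 172.0]
force: [0.8, 0.6, -0.1]
gripper_width: 91.0
time_s: 3.75
ee_pos: [434.2, 144.6, 405.0]
ee_rot: [180.0, 0.0, 172.0]
force: [0.6, 0.1, 0.5]
gripper_width: 91.4
time_s: 4.17
ee_pos: [510.3, -15.1, 404.9]
ee_rot: [180.0, 0.0, 172.0]
force: [0.5, 0.3, 1.0]
gripper_width: 91.3
time_s: 4.58
ee_pos: [586.3, -174.8, 404.8]
ee_rot: [180.0, 0.0, 172.0]
force: [0.5, -0.5, 0.0]
gripper_width: 91.3
time_s: 4.92
ee_pos: [625.1, -256.7, 403.5]
ee_rot: [-179.9, 0.0, 171.8]
force: [0.7, 0.3, 0.3]
gripper_width: 90.9
```

```bash
python3 -m handwheel '[{"gripper":100,"travel":[-0.0143,-0.0202,0],"twist":0},{"gripper":100,"travel":[0,0,0.02],"twist":0},{"gripper":100,"travel":[0,0,0.03],"twist":0},{"gripper":100,"travel":[0,0,0.02],"twist":0},{"gripper":100,"travel":[0,0,0],"twist":0}]'
python3 - <<'E'
from h import *
for c in("top","side"):
    f,K,E=grab(c)
    if c=="side": cv2.imwrite("pics/hover.png",cv2.resize(f[150:350,230:460,::-1],None,fx=3,fy=3))
print(env.state()["ee_pos"])
E
```

```text
time_s: 5.33
ee_pos: [634.1, -273.8, 329.6]
ee_rot: [179.8, -0.6, 172.0]
force: [-0.9, 1.0, -0.9]
gripper_width: 91.1
[ 635.35964387 -274.39571016  334.68329346]
```

View pics/hover.png

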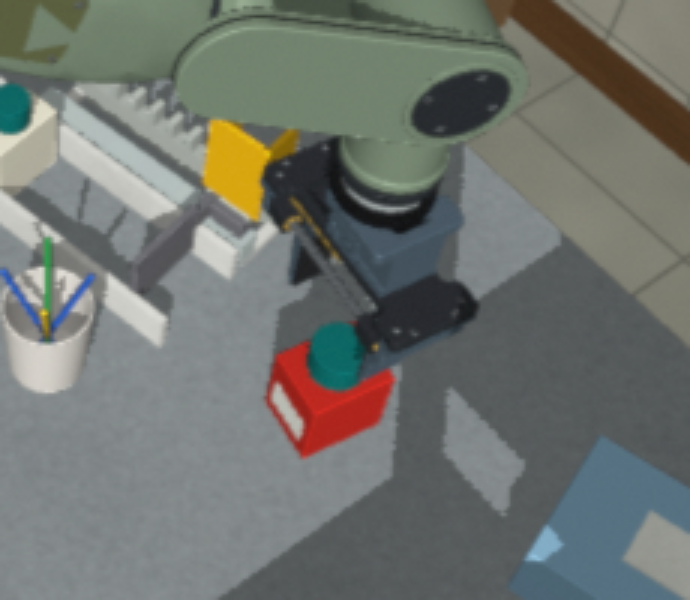

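The fingers straddle the red canister, whose cap is at (335,355) in the crop. I'll correct 4 mm and descend.

```bash
python3 -m handwheel '[{"gripper":100,"travel":[-0.0015,-0.004,0.01],"twist":0},{"gripper":100,"travel":[0,0,0.025],"twist":0},{"gripper":100,"travel":[0,0,0.03],"twist":0},{"gripper":100,"travel":[0,0,0.025],"twist":0},{"gripper":100,"travel":[0,0,0.012],"twist":0}]' 20
python3 -m handwheel '[{"gripper":100,"travel":[0,0,0],"twist":0},{"gripper":100,"travel":[0,0,0],"twist":0},{"gripper":60,"travel":[0,0,0],"twist":0},{"gripper":50,"travel":[0,0,0],"twist":0},{"gripper":50,"travel":[0,0,0],"twist":0}]' 20
python3 -m handwheel '[{"gripper":50,"travel":[0,0,0],"twist":0},{"gripper":50,"travel":[0,0,0],"twist":0},{"gripper":50,"travel":[0,0,0],"twist":0},{"gripper":50,"travel":[0,0,0],"twist":0}]' 20
```

```text
time_s: 5.85
ee_pos: [635.9, -279.0, 230.6]
ee_rot: [180.0, -0.1, 172.0]
force: [-0.2, -0.9, -0.9]
gripper_width: 91.0
time_s: 6.27
ee_pos: [636.8, -279.4, 234.7]
ee_rot: [-179.9, 0.2, 172.0]
force: [0.4, 0.2, 0.0]
gripper_width: 74.4
time_s: 6.6
ee_pos: [636.5, -279.4, 233.8]
ee_rot: [-180.0, 0.1, 172.0]
force: [-0.5, 0.1, 5.0]
gripper_width: 64.3
```

```bash
python3 -m handwheel '[{"gripper":50,"travel":[0,0,-0.010],"twist":0},{"gripper":50,"travel":[0,0,-0.025],"twist":0},{"gripper":50,"travel":[0,0,-0.035],"twist":0},{"gripper":50,"travel":[0,0,-0.035],"twist":0},{"gripper":50,"travel":[0,0,-0.035],"twist":0}]' 30
python3 -m handwheel '[{"gripper":50,"travel":[0,0,-0.030],"twist":-0.089},{"gripper":50,"travel":[0,0,-0.010],"twist":-0.089},{"gripper":50,"travel":[0,0,0],"twist":-0.089},{"gripper":50,"travel":[0,0.010,0],"twist":-0.090},{"gripper":50,"travel":[-0.001,0.025,0],"twist":0}]'
python3 -m handwheel '[{"gripper":50,"travel":[-0.001,0.035,0],"twist":0},{"gripper":50,"travel":[-0.001,0.035,0],"twist":0},{"gripper":50,"travel":[-0.001,0.035,0],"twist":0},{"gripper":50,"travel":[-0.001,0.035,0],"twist":0},{"gripper":50,"travel":[-0.001,0.035,0],"twist":0}]'
python3 -m handwheel '[{"gripper":50,"travel":[0,0.032,0],"twist":0},{"gripper":50,"travel":[0,0.021,0],"twist":0},{"gripper":50,"travel":[0,0.011,0],"twist":0},{"gripper":50,"travel":[0,0,0],"twist":0},{"gripper":50,"travel":[0,0,0],"twist":0}]'
```

```text
time_s: 7.02
ee_pos: [635.9, -279.0, 373.1]
ee_rot: [179.9, -0.2, 172.0]
force: [0.2, -0.3, -3.3]
gripper_width: 63.8
time_s: 7.43
ee_pos: [630.5, -246.6, 411.8]
ee_rot: [-180.0, -0.1, -167.5]
force: [0.5, 0.4, -3.4]
gripper_width: 64.0
time_s: 7.85
ee_pos: [596.9, -71.1, 412.1]
ee_rot: [179.9, -0.1, -167.6]
force: [0.6, 0.2, -2.3]
gripper_width: 64.1
time_s: 8.27
ee_pos: [584.1, -10.5, 412.5]
ee_rot: [-180.0, -0.0, -167.5]
force: [1.2, -0.7, -3.0]
gripper_width: 63.7
```

```bash
python3 -m handwheel '[{"gripper":50,"travel":[0,0,0.020],"twist":0},{"gripper":50,"travel":[0,0,0.035],"twist":0},{"gripper":50,"travel":[0,0,0.035],"twist":0},{"gripper":50,"travel":[0,0,0.020],"twist":0},{"gripper":50,"travel":[0,0,0],"twist":0}]'
python3 - <<'E'
from h import *
rk=np.load("rack.npy");S=4;ims=[]
s=env.state();print(s["ee_pos"],s["ee_rot"])
f,K,E=grab("side");s=env.state();p=s["ee_pos"];zb=p[2]-233.9;print(p,zb)
im=cv2.resize(f[:,:,::-1],None,fx=S,fy=S,interpolation=cv2.INTER_CUBIC)
def pl(P,col,p):cv2.polylines(im,[((proj(K,E,place(p,P))+.5)*S).round().astype(np.int32)],True,col,1)
for b in[(-54,-46,-160,158,40),(46,54,-160,158,40)]:
    x0,x1,y0,y1,z=b;pl([[x0,y0,z],[x1,y0,z],[x1,y1,z],[x0,y1,z]],(0,0,255),rk)
q=[p[0],p[1],rk[2]]
for z in(0,80):pl([[-40,-32,z+zb],[40,-32,z+zb],[40,32,z+zb],[-40,32,z+zb]],(255,255,0),q)
cv2.imwrite("pics/place.png",im[560:1160,640:1440])
for d in env.pinpoint("side","can_red_mid")[:1]:
    w=ray(K,E,d["uv"],zb+55);print(d["confidence"],w,"in rack",place([0,0,-rk[2]],w-[rk[0],rk[1],0]))
E
```

```text
time_s: 8.68
ee_pos: [582.8, -12.0, 297.5]
ee_rot: [179.9, -0.6, -167.7]
force: [-1.0, -0.4, -3.4]
gripper_width: 64.4
[582.76994825 -11.95771094 297.49591917] [ 179.8766887    -0.61560456 -167.66346059]
[583.8018974  -11.81320062 300.40766022] 66.5076602158666
0.86 [579.44060872 -14.70159665 121.50766022] in rack [[ -4.89876966 -34.39665172 121.50766022]]
```

View pics/place.png

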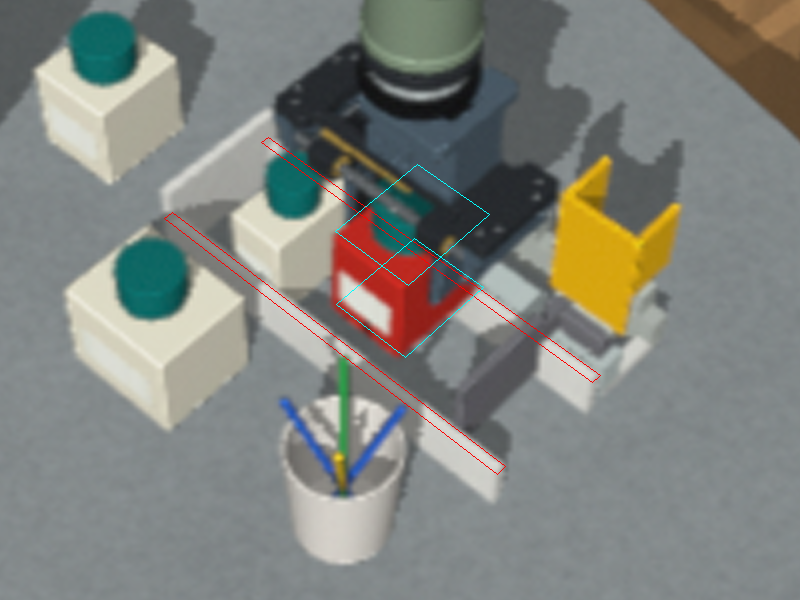

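Red is held upright over the lane, and its lower corner is at (402,355), about 2 mm toward rack −x of the prediction. I'll correct that and lower it.

```bash
python3 -m handwheel '[{"gripper":50,"travel":[-0.0018,0,0],"twist":0},{"gripper":50,"travel":[0,0,0.015],"twist":0},{"gripper":50,"travel":[0,0,0.020],"twist":0},{"gripper":50,"travel":[0,0,0.015],"twist":0},{"gripper":50,"travel":[0,0,0.008],"twist":0}]'
python3 -m handwheel '[{"gripper":50,"travel":[0,0,0.004],"twist":0},{"gripper":50,"travel":[0,0,0],"twist":0},{"gripper":50,"travel":[0,0,0],"twist":0}]'
```

```text
time_s: 9.2
ee_pos: [586.3, -10.1, 245.2]
ee_rot: [-180.0, 0.1, -167.6]
force: [1.1, 0.7, -4.1]
gripper_width: 63.9
time_s: 9.45
ee_pos: [586.4, -9.9, 242.0]
ee_rot: [-180.0, 0.1, -167.6]
force: [0.2, -0.3, -2.5]
gripper_width: 63.9
```

```bash
python3 -m handwheel '[{"gripper":50,"travel":[0,0,0.004],"twist":0},{"gripper":50,"travel":[0,0,0.002],"twist":0},{"gripper":50,"travel":[0,0,0],"twist":0}]'
python3 -m handwheel '[{"gripper":50,"travel":[0,0,0.0015],"twist":0},{"gripper":50,"travel":[0,0,0],"twist":0}]'
```

```text
time_s: 9.7
ee_pos: [585.8, -9.8, 234.8]
ee_rot: [180.0, 0.0, -167.6]
force: [-0.0, 0.2, -2.8]
gripper_width: 64.1
time_s: 9.87
ee_pos: [585.9, -9.8, 233.8]
ee_rot: [-180.0, 0.0, -167.5]
force: [-1.4, 1.3, 0.1]
gripper_width: 64.1
```

```bash
python3 -m handwheel '[{"gripper":75,"travel":[0,0,0],"twist":0},{"gripper":95,"travel":[0,0,0],"twist":0},{"gripper":95,"travel":[0,0,0],"twist":0},{"gripper":95,"travel":[0,0,0],"twist":0},{"gripper":95,"travel":[0,0,0],"twist":0}]'
python3 -m handwheel '[{"gripper":95,"travel":[0,0,-0.010],"twist":0},{"gripper":95,"travel":[0,0,-0.025],"twist":0},{"gripper":95,"travel":[0,0,-0.035],"twist":0},{"gripper":95,"travel":[0,0,-0.035],"twist":0},{"gripper":95,"travel":[0,0,-0.035],"twist":0}]'
python3 -m handwheel '[{"gripper":50,"travel":[0,0,-0.025],"twist":0},{"gripper":0,"travel":[0,0,-0.010],"twist":0},{"gripper":0,"travel":[0,0,0],"twist":0}]' 20
python3 - <<'E'
from h import *
rk=np.load("rack.npy")
for c in("top","side"):
    f,K,E=grab(c)
    for n in("can_red_mid","can_narrow_mid","pocket","fence"):
        for d in env.pinpoint(c,n)[:1]:
            z={"pocket":135,"fence":46}.get(n,55);w=ray(K,E,d["uv"],z)
            print(c,n,round(d["confidence"],2),place([0,0,-rk[2]],w-[rk[0],rk[1],0]).round(1))
    if c=="side":cv2.imwrite("pics/rel.png",cv2.resize(f[140:290,180:380,::-1],None,fx=4,fy=4))
print(env.state()["ee_pos"],env.state()["force"])
E
```

```text
time_s: 10.28
ee_pos: [585.9, -9.8, 233.3]
ee_rot: [-180.0, 0.0, -167.6]
force: [0.8, 0.4, -0.2]
gripper_width: 86.3
time_s: 10.7
ee_pos: [585.5, -9.8, 375.4]
ee_rot: [180.0, 0.0, -167.6]
force: [-0.3, 0.7, -0.3]
gripper_width: 86.3
time_s: 10.95
ee_pos: [586.0, -9.9, 411.5]
ee_rot: [-179.9, 0.4, -167.6]
force: [0.4, -1.0, -0.7]
gripper_width: 69.4
top can_red_mid 0.58 [[ -2.8 -31.2  55. ]]
top can_narrow_mid 0.87 [[ 0.7 72.6 55. ]]
top pocket 0.49 [[ -4.3 142.1 135. ]]
top fence 0.36 [[   4.9 -111.3   46. ]]
side can_red_mid 0.81 [[  6.5 -35.   55. ]]
side can_narrow_mid 0.69 [[-6.8 68.6 55. ]]
side pocket 0.84 [[  82.8 -134.1  135. ]]
side fence 0.62 [[  -0.4 -107.3   46. ]]
[585.84132997  -9.87682276 407.45020475] [-0.28608445  0.18396155 -1.06338747]
```

View pics/rel.png

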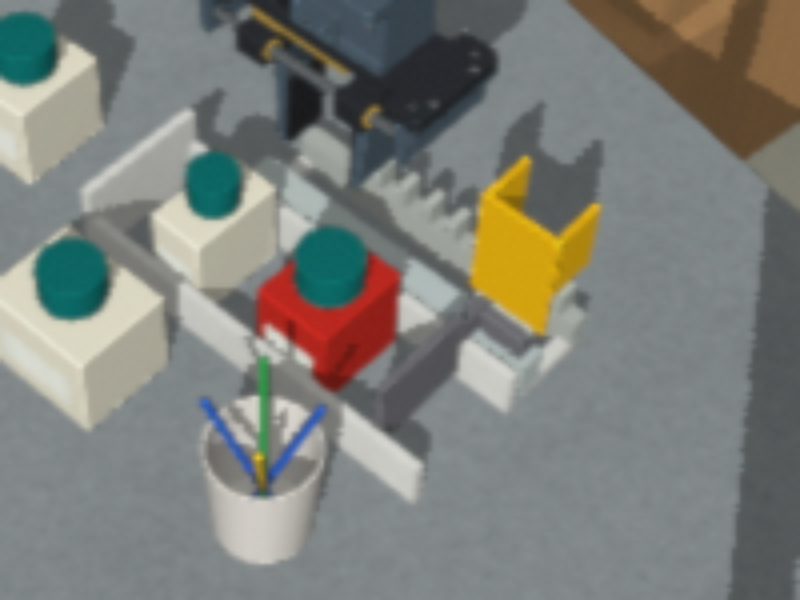

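Red stands upright in the lane, its body around (330,310) in the crop, and the tab is down at (520,240). Next I move to the pocket with the fingers closed.

```bash
python3 -m handwheel '[{"gripper":0,"travel":[-0.010,-0.010,0],"twist":0},{"gripper":0,"travel":[-0.022,-0.022,0],"twist":0},{"gripper":0,"travel":[-0.024,-0.024,0],"twist":0},{"gripper":0,"travel":[-0.024,-0.024,0],"twist":0},{"gripper":0,"travel":[-0.0185,-0.019,0],"twist":0}]' 20
python3 -m handwheel '[{"gripper":0,"travel":[0,0,0],"twist":0},{"gripper":0,"travel":[0,0,0.010],"twist":0},{"gripper":0,"travel":[0,0,0.010],"twist":0},{"gripper":0,"travel":[0,0,0],"twist":0}]'
python3 - <<'E'
from h import *
rk=np.load("rack.npy")
for c in("top","side"):
    f,K,E=grab(c);cv2.imwrite(f"pics/pk_{c}.png",cv2.resize(f[120:270,220:420,::-1],None,fx=4,fy=4))
    for d in env.pinpoint(c,"can_red_mid")[:1]:
        w=ray(K,E,d["uv"],55);print(c,round(d["confidence"],2),place([0,0,-rk[2]],w-[rk[0],rk[1],0]).round(1))
s=env.state();print(s["ee_pos"],place([0,0,-rk[2]],s["ee_pos"]-[rk[0],rk[1],0]).round(1),s["gripper_width"])
a=cv2.imread("pics/pk_top.png");b=cv2.imread("pics/pk_side.png")
cv2.imwrite("pics/pk.png",np.hstack([a[:,200:600],b[:,200:600]]))
E
```

```text
time_s: 11.87
ee_pos: [705.0, -86.6, 407.7]
ee_rot: [-180.0, 0.0, -167.6]
force: [0.2, -0.6, 0.0]
gripper_width: 0.4
time_s: 12.2
ee_pos: [702.1, -84.5, 385.0]
ee_rot: [179.9, -0.3, -167.5]
force: [0.4, 0.1, -0.8]
gripper_width: 0.7
top 0.74 [[  0.3 -36.9  55. ]]
side 0.58 [[  0.9 -37.1  55. ]]
[702.82120518 -84.69972911 388.84483587] [[ 100.5 -129.4  388.8]] 0.4279730514342389
```

View pics/pk.png

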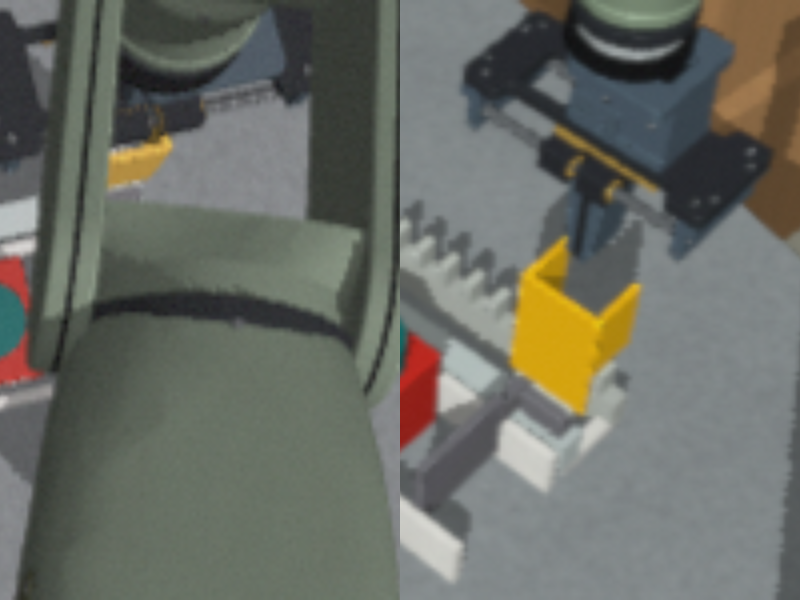

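The closed fingers at (597,235) in the side half line up between the cheeks at (550,270) and (625,305). I'll descend in steps.

```bash
python3 -m handwheel '[{"gripper":0,"travel":[0,0,0.010],"twist":0},{"gripper":0,"travel":[0,0,0.012],"twist":0},{"gripper":0,"travel":[0,0,0.010],"twist":0},{"gripper":0,"travel":[0,0,0.005],"twist":0},{"gripper":0,"travel":[0,0,0],"twist":0}]'
python3 -m handwheel '[{"gripper":0,"travel":[0,0,0.010],"twist":0},{"gripper":0,"travel":[0,0,0.012],"twist":0},{"gripper":0,"travel":[0,0,0.012],"twist":0},{"gripper":0,"travel":[0,0,0.006],"twist":0},{"gripper":0,"travel":[0,0,0],"twist":0}]'
python3 -m handwheel '[{"gripper":0,"travel":[0,0,0],"twist":0},{"gripper":0,"travel":[0.004,0,0],"twist":0},{"gripper":0,"travel":[0.004,0,0],"twist":0},{"gripper":0,"travel":[0,0,0],"twist":0},{"gripper":0,"travel":[0,0,0],"twist":0}]'
```

```text
time_s: 12.82
ee_pos: [703.0, -85.2, 349.3]
ee_rot: [179.9, -0.2, -167.5]
force: [0.2, 0.2, -0.8]
gripper_width: 0.5
time_s: 13.23
ee_pos: [702.8, -85.2, 308.5]
ee_rot: [179.9, -0.2, -167.6]
force: [-0.3, -0.6, -0.0]
gripper_width: 0.4
time_s: 13.65
ee_pos: [695.8, -87.0, 312.0]
ee_rot: [-180.0, 0.2, -167.6]
force: [3.7, 0.7, -0.8]
gripper_width: 0.5
```

```bash
python3 -m handwheel '[{"gripper":0,"travel":[0.006,0,0],"twist":0},{"gripper":0,"travel":[0.007,0,0],"twist":0},{"gripper":0,"travel":[0.007,0,0],"twist":0},{"gripper":0,"travel":[0.005,0,0],"twist":0},{"gripper":0,"travel":[0,0,0],"twist":0}]'
python3 -m handwheel '[{"gripper":0,"travel":[0,0,0],"twist":0},{"gripper":0,"travel":[0,0,0],"twist":0}]'
python3 - <<'E'
from h import *
rk=np.load("rack.npy")
f,K,E=grab("side");cv2.imwrite(f"pics/lift.png",cv2.resize(f[120:270,220:420,::-1],None,fx=4,fy=4))
s=env.state();print(place([0,0,-rk[2]],s["ee_pos"]-[rk[0],rk[1],0]).round(1),s["force"])
E
```

```text
time_s: 14.07
ee_pos: [670.4, -92.6, 311.8]
ee_rot: [-180.0, 0.1, -167.6]
force: [4.6, 0.8, -0.5]
gripper_width: 0.7
time_s: 14.23
ee_pos: [671.2, -92.4, 312.0]
ee_rot: [-180.0, 0.1, -167.6]
force: [4.2, 1.7, 1.7]
gripper_width: 0.2
[[  68.  -130.   311.9]] [5.2192683  1.55320839 2.17184184]
```

View pics/lift.png

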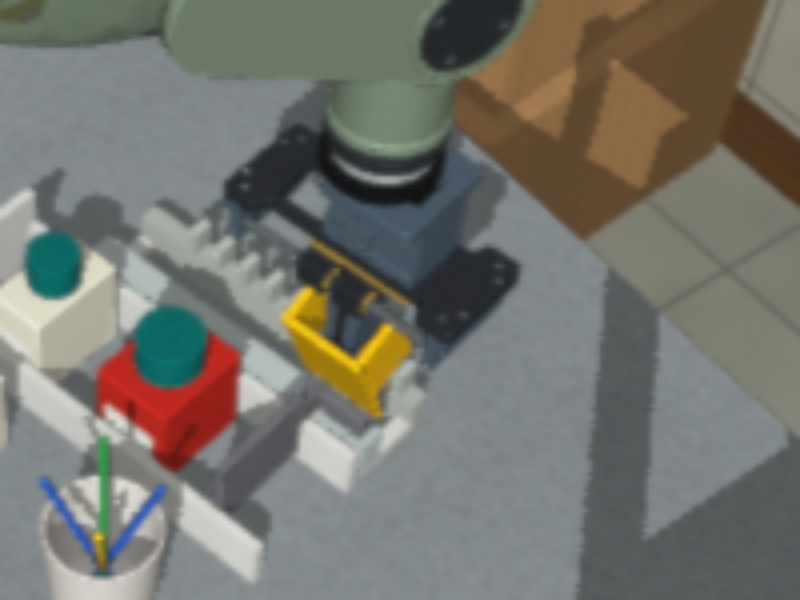

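The tab is lifted clear: the plate leans toward the robot at (345,345) and the carriage has not moved. Now I slide it in 8 mm rows.

```bash
python3 -m handwheel '[{"gripper":0,"travel":[0,0.005,0],"twist":0},{"gripper":0,"travel":[0,0.008,0],"twist":0},{"gripper":0,"travel":[0,0.008,0],"twist":0},{"gripper":0,"travel":[0,0.008,0],"twist":0},{"gripper":0,"travel":[0,0.008,0],"twist":0}]'
python3 -m handwheel '[{"gripper":0,"travel":[0,0.008,0],"twist":0},{"gripper":0,"travel":[0,0.008,0],"twist":0},{"gripper":0,"travel":[0,0.008,0],"twist":0},{"gripper":0,"travel":[0,0.008,0],"twist":0},{"gripper":0,"travel":[0,0.006,0],"twist":0}]'
python3 - <<'E'
from h import *
rk=np.load("rack.npy")
f,K,E=grab("side");cv2.imwrite(f"pics/s1.png",cv2.resize(f[120:270,180:380,::-1],None,fx=4,fy=4))
for n,z in(("fence",46),("can_red_mid",55),("can_narrow_mid",55)):
    for d in env.pinpoint("side",n)[:1]:
        w=ray(K,E,d["uv"],z);print(n,round(d["confidence"],2),place([0,0,-rk[2]],w-[rk[0],rk[1],0]).round(1))
s=env.state();print(place([0,0,-rk[2]],s["ee_pos"]-[rk[0],rk[1],0]).round(1),place([0,0,-rk[2]],s["force"]).round(1))
E
```

```text
time_s: 14.7
ee_pos: [663.0, -55.6, 311.6]
ee_rot: [-180.0, 0.0, -167.5]
force: [4.6, -1.2, 4.0]
gripper_width: 0.7
time_s: 15.12
ee_pos: [654.8, -18.5, 311.2]
ee_rot: [-179.9, 0.0, -167.5]
force: [4.6, -3.6, 1.7]
gripper_width: 0.4
fence 0.63 [[  3.6 -38.4  46. ]]
can_red_mid 0.65 [[ 10.3 -24.9  55. ]]
can_narrow_mid 0.6 [[12.2 76.9 55. ]]
[[ 67.9 -54.  311.2]] [[4.5 2.  2.4]]
```

```bash
python3 -m handwheel '[{"gripper":0,"travel":[0,0.005,0],"twist":0},{"gripper":0,"travel":[0,0.008,0],"twist":0},{"gripper":0,"travel":[0,0.008,0],"twist":0},{"gripper":0,"travel":[0,0.008,0],"twist":0},{"gripper":0,"travel":[0,0.008,0],"twist":0}]'
python3 -m handwheel '[{"gripper":0,"travel":[0,0.008,0],"twist":0},{"gripper":0,"travel":[0,0.008,0],"twist":0},{"gripper":0,"travel":[0,0.006,0],"twist":0},{"gripper":0,"travel":[0,0.004,0],"twist":0},{"gripper":0,"travel":[0,0,0],"twist":0}]'
python3 - <<'E'
from h import *
rk=np.load("rack.npy")
f,K,E=grab("side");cv2.imwrite(f"pics/s2.png",cv2.resize(f[120:270,180:380,::-1],None,fx=4,fy=4))
for n,z in(("fence",46),("can_red_mid",55),("can_narrow_mid",55)):
    for d in env.pinpoint("side",n)[:1]:
        w=ray(K,E,d["uv"],z);print(n,round(d["confidence"],2),place([0,0,-rk[2]],w-[rk[0],rk[1],0]).round(1))
s=env.state();print(place([0,0,-rk[2]],s["ee_pos"]-[rk[0],rk[1],0]).round(1),place([0,0,-rk[2]],s["force"]).round(1))
E
```

```text
time_s: 15.73
ee_pos: [647.2, 16.2, 311.2]
ee_rot: [-179.9, 0.0, -167.6]
force: [5.4, -4.0, 1.1]
gripper_width: 0.5
time_s: 16.15
ee_pos: [641.5, 42.0, 311.2]
ee_rot: [-179.9, 0.0, -167.5]
force: [5.8, -1.9, 1.3]
gripper_width: 0.5
fence 0.6 [[-1.  22.5 46. ]]
can_red_mid 0.85 [[-4.5 46.  55. ]]
can_narrow_mid 0.69 [[12.2 99.3 55. ]]
[[ 68.    7.4 311.2]] [[ 5.3 -2.6  1.4]]
```

View pics/s2.png

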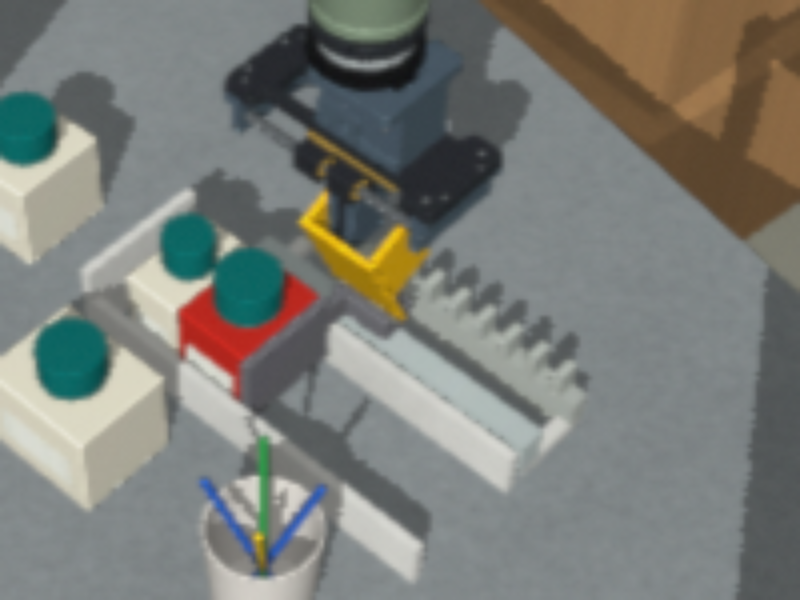

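The fence is against red at (285,350), red is against cream, and there is a small gap to the end wall. The stop reads about 125–133 mm. I'll move 4 mm more, let the tab rest on the ridge, then push the cheek gently until it drops into the 144 mm notch.

```bash
python3 -m handwheel '[{"gripper":0,"travel":[0,0.002,0],"twist":0},{"gripper":0,"travel":[0,0.002,0],"twist":0},{"gripper":0,"travel":[0,0,0],"twist":0},{"gripper":0,"travel":[-0.006,0,0],"twist":0},{"gripper":0,"travel":[-0.006,0,0],"twist":0}]'
python3 -m handwheel '[{"gripper":0,"travel":[-0.006,0,0],"twist":0},{"gripper":0,"travel":[-0.007,0,0],"twist":0},{"gripper":0,"travel":[-0.006,0,0],"twist":0},{"gripper":0,"travel":[0,0,0],"twist":0},{"gripper":0,"travel":[0,0,0],"twist":0}]'
python3 - <<'E'
from h import *
rk=np.load("rack.npy")
f,K,E=grab("side");cv2.imwrite(f"pics/s3.png",cv2.resize(f[120:270,180:380,::-1],None,fx=4,fy=4))
for n,z in(("fence",46),("pocket",133)):
    for d in env.pinpoint("side",n)[:1]:
        w=ray(K,E,d["uv"],z);print(n,round(d["confidence"],2),place([0,0,-rk[2]],w-[rk[0],rk[1],0]).round(1))
s=env.state();print(place([0,0,-rk[2]],s["ee_pos"]-[rk[0],rk[1],0]).round(1),place([0,0,-rk[2]],s["force"]).round(1))
E
```

```text
time_s: 16.77
ee_pos: [651.8, 47.6, 310.9]
ee_rot: [-179.9, -0.2, -167.6]
force: [2.1, -5.0, 1.6]
gripper_width: 0.5
time_s: 17.18
ee_pos: [669.6, 51.5, 309.4]
ee_rot: [-179.9, -0.5, -167.5]
force: [-0.9, -4.3, -0.6]
gripper_width: 0.2
fence 0.68 [[ 2.7 43.9 46. ]]
pocket 0.73 [[ 64.1   0.5 133. ]]
[[ 97.2  10.8 309.4]] [[-1.9 -4.5 -0.2]]
```

View pics/s3.png

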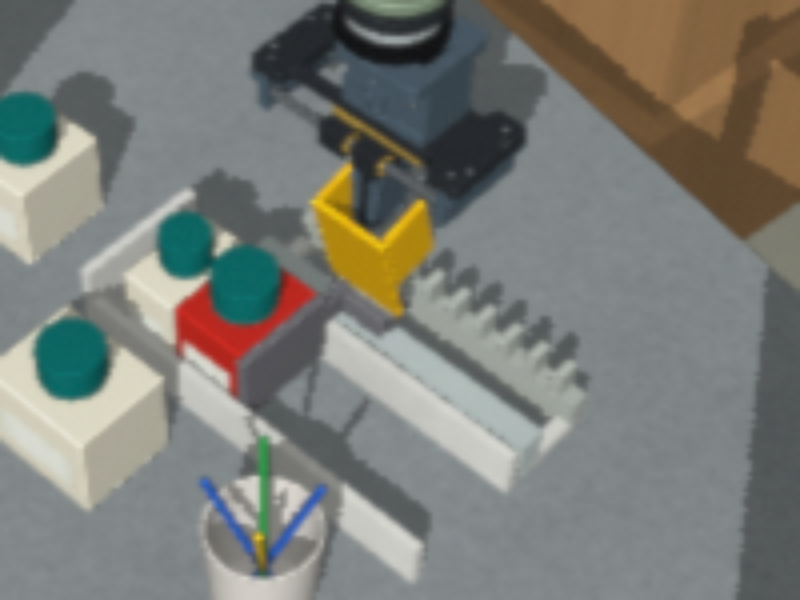

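The tab rests part-lifted on a ridge (370,240) and the fingers press on the cheek. I'll keep pushing.

```bash
python3 -m handwheel '[{"gripper":0,"travel":[-0.002,0.003,0],"twist":0},{"gripper":0,"travel":[0,0.003,0],"twist":0},{"gripper":0,"travel":[0,0.003,0],"twist":0},{"gripper":0,"travel":[0,0.002,0],"twist":0},{"gripper":0,"travel":[0,0,0],"twist":0}]'
python3 -m handwheel '[{"gripper":0,"travel":[0,0.001,0],"twist":0},{"gripper":0,"travel":[0,0.001,0],"twist":0},{"gripper":0,"travel":[0,0,0],"twist":0}]'
python3 -m handwheel '[{"gripper":0,"travel":[0,0.001,0],"twist":0},{"gripper":0,"travel":[0,0.001,0],"twist":0},{"gripper":0,"travel":[0,0,0],"twist":0}]'
python3 - <<'E'
from h import *
rk=np.load("rack.npy")
f,K,E=grab("side");cv2.imwrite(f"pics/s4.png",cv2.resize(f[120:270,180:380,::-1],None,fx=4,fy=4))
for n,z in(("fence",46),("pocket",133)):
    for d in env.pinpoint("side",n)[:1]:
        w=ray(K,E,d["uv"],z);print(n,d["uv"],round(d["confidence"],2),place([0,0,-rk[2]],w-[rk[0],rk[1],0]).round(1))
s=env.state();print(place([0,0,-rk[2]],s["ee_pos"]-[rk[0],rk[1],0]).round(1),place([0,0,-rk[2]],s["force"]).round(1))
# yellow plate height: project plate top mid for tab angles
g=f.astype(int);m=(g[...,0]>150)&(g[...,1]>100)&(g[...,2]<60);ys,xs=np.where(m[:,200:320]);print("yellow px",m.sum(),xs.min()+200,xs.max()+200,ys.min(),ys.max())
for a in(0,.1,.2,.3):
    P=[];
    for y in(-32,32):
        for z in(165,):
            dx,dz=3,z-60;P.append([75+dx*np.cos(a)-dz*np.sin(a),14+y,60+dx*np.sin(a)+dz*np.cos(a)])
    print(a,proj(K,E,place(rk,P)).round(1).tolist())
E
```

```text
time_s: 17.75
ee_pos: [668.4, 59.0, 309.4]
ee_rot: [-179.4, -0.7, -167.5]
force: [-2.7, -17.7, 1.7]
gripper_width: 0.8
time_s: 18.0
ee_pos: [668.6, 63.1, 309.4]
ee_rot: [-179.8, -0.5, -167.6]
force: [3.1, -4.3, -3.0]
gripper_width: 0.7
time_s: 18.25
ee_pos: [668.8, 66.4, 309.2]
ee_rot: [-179.8, -0.3, -167.6]
force: [3.3, -5.5, -2.4]
gripper_width: 0.7
fence [240.6, 205.4] 0.67 [[-8.1 40.7 46. ]]
pocket [265.4, 175.4] 0.73 [[ 65.7  15.8 133. ]]
[[ 99.9  25.5 309.2]] [[ 1.6 -6.  -3. ]]
yellow px 495 244 283 158 257
0 [[278.2, 171.5], [260.5, 159.5]]
0.1 [[275.7, 173.7], [258.0, 161.6]]
0.2 [[273.1, 176.1], [255.4, 164.0]]
0.3 [[270.5, 178.8], [252.8, 166.6]]
```

View pics/s4.png

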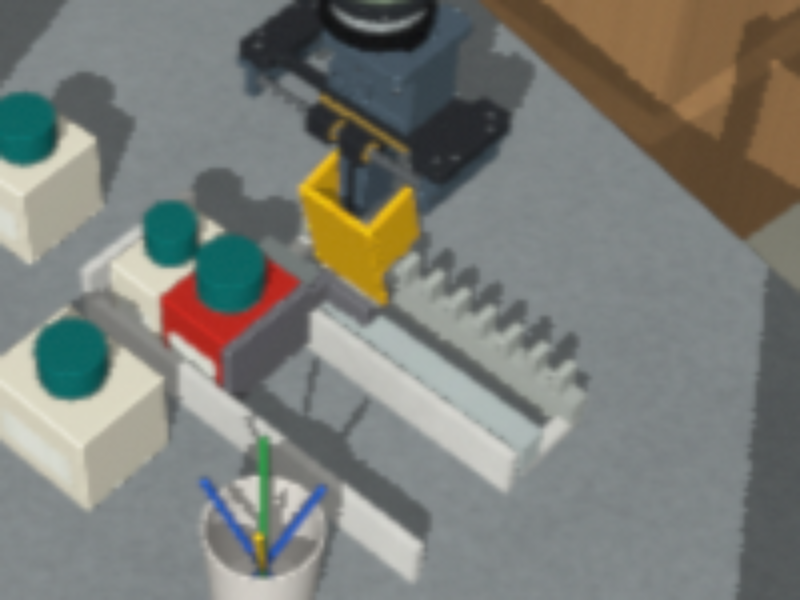

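That makes twelve pictures viewed, so from here I'll measure stop and tab from the yellow mask, calibrating against the saved frames.

```bash
cat > tabfit.py <<'E'
from h import *
rk=np.load("rack.npy")
def yel(f):
    h=cv2.cvtColor(np.ascontiguousarray(f),cv2.COLOR_RGB2HSV);return ((abs(h[...,0].astype(int)-23)<8)&(h[...,1]>150)&(h[...,2]>90))
BX=[(72,78,-32,32,85,165),(78,118,-32,-26,105,165),(78,118,26,32,105,165)]
def model(K,E,s,a,S=4):
    m=np.zeros((384*S,512*S),np.uint8)
    for x0,x1,y0,y1,z0,z1 in BX:
        P=np.array([[x-75,y,z-60] for x in(x0,x1) for y in(y0,y1) for z in(z0,z1)],float)
        P=np.c_[75+P[:,0]*np.cos(a)-P[:,2]*np.sin(a),P[:,1]-130+s,60+P[:,0]*np.sin(a)+P[:,2]*np.cos(a)]
        cv2.fillConvexPoly(m,cv2.convexHull(((proj(K,E,place(rk,P))+.5)*S).astype(np.float32)).round().astype(np.int32),255)
    return cv2.resize(m,(512,384),interpolation=cv2.INTER_AREA)/255.
def fit(f,K,E,s0,win):
    Y=np.zeros((384,512));x0,y0,x1,y1=win;Y[y0:y1,x0:x1]=yel(f)[y0:y1,x0:x1]
    g=lambda q:np.abs(model(K,E,q[0],q[1]/100)-Y).sum()
    b=min((minimize(g,[s0,a],method="Nelder-Mead",options=dict(initial_simplex=[[s0-6,a-5],[s0+8,a],[s0,a+10]],xatol=.1,fatol=.2)) for a in(5,25)),key=lambda r:r.fun)
    return b.x[0].round(1),(b.x[1]/100).round(3),round(b.fun/Y.sum(),3)
E
python3 - <<'E'
from tabfit import *
f,K,E=grab("side")
o=cv2.imread("pics/side0.png")[:,:,::-1];print("start",fit(o,K,E,0,(280,160,340,230)))
for n,x0,s0 in(("lift",220,0),("s2",180,128),("s3",180,130),("s4",180,142)):
    im=np.zeros((384,512,3),np.uint8);im[120:270,x0:x0+200]=cv2.resize(cv2.imread(f"pics/{n}.png"),(200,150),interpolation=cv2.INTER_AREA)[:,:,::-1]
    print(n,fit(im,K,E,s0,(245 if s0 else 280,155,300 if s0 else 340,230)))
print("now",fit(f,K,E,142,(245,155,300,230)))
E
```

```text
start (np.float64(1.6), np.float64(0.01), np.float64(0.14))
lift (np.float64(2.4), np.float64(0.412), np.float64(0.294))
s2 (np.float64(125.1), np.float64(0.432), np.float64(0.501))
s3 (np.float64(128.3), np.float64(0.27), np.float64(0.227))
s4 (np.float64(142.6), np.float64(0.234), np.float64(0.227))
now (np.float64(142.5), np.float64(0.231), np.float64(0.23))
```

The fit works, with a bias of about +1.6 mm. The stop is at about 141 mm with the tooth still on the ridge, so I'll nudge on.

```bash
cat > now.py <<'E'
from tabfit import *
f,K,E=grab("side");print("stop,tab",fit(f,K,E,142,(245,155,300,230)))
s=env.state();print(s["time_s"],place([0,0,-rk[2]],s["ee_pos"]-[rk[0],rk[1],0]).round(1),place([0,0,-rk[2]],s["force"]).round(1))
E
python3 -m handwheel '[{"gripper":0,"travel":[0,0.001,0],"twist":0},{"gripper":0,"travel":[0,0,0],"twist":0},{"gripper":0,"travel":[0,0,0],"twist":0}]' | grep force
python3 now.py
python3 -m handwheel '[{"gripper":0,"travel":[0,0.001,0],"twist":0},{"gripper":0,"travel":[0,0,0],"twist":0},{"gripper":0,"travel":[0,0,0],"twist":0}]' | grep force
python3 now.py
```

```text
force: [3.2, -5.4, -2.4]
stop,tab (np.float64(143.4), np.float64(0.232), np.float64(0.228))
18.75 [[ 99.9  26.5 309.2]] [[ 2.1 -5.5 -3.5]]
force: [3.4, -5.1, -2.2]
stop,tab (np.float64(144.5), np.float64(0.233), np.float64(0.222))
19.05 [[ 99.9  27.5 309.3]] [[ 1.3 -6.2 -2.9]]
```

The stop is now at about 143 mm, and the force pulling down on the fingers suggests cheek friction is holding the tab up. I'll back off 4 mm to let it drop.

```bash
python3 -m handwheel '[{"gripper":0,"travel":[0,-0.002,0],"twist":0},{"gripper":0,"travel":[0,-0.002,0],"twist":0},{"gripper":0,"travel":[0,0,0],"twist":0},{"gripper":0,"travel":[0,0,0],"twist":0}]' | grep force
python3 now.py
```

```text
force: [-0.6, 0.2, 1.1]
stop,tab (np.float64(142.4), np.float64(0.126), np.float64(0.301))
19.4333 [[100.5  25.2 311. ]] [[-0.1  0.1  0.6]]
```

```bash
python3 -m handwheel '[{"gripper":0,"travel":[0,-0.005,0],"twist":0},{"gripper":0,"travel":[0,0,0],"twist":0},{"gripper":0,"travel":[0,0,0],"twist":0}]' | grep force
python3 now.py
python3 - <<'E'
from tabfit import *
f,K,E=grab("side");Y=np.zeros((384,512));Y[155:230,245:300]=yel(f)[155:230,245:300]
for s in(138,141,143.5,145.5,147.5,150):print(s,[round(np.abs(model(K,E,s,a)-Y).sum()/Y.sum(),3) for a in(0,.05,.1,.15,.2,.25,.3)])
E
```

```text
force: [0.6, 1.0, 0.0]
stop,tab (np.float64(143.2), np.float64(0.08), np.float64(0.266))
19.7333 [[100.8  19.9 311.3]] [[ 0.5 -0.4 -0.4]]
138 [np.float64(0.437), np.float64(0.371), np.float64(0.343), np.float64(0.319), np.float64(0.321), np.float64(0.345), np.float64(0.403)]
141 [np.float64(0.346), np.float64(0.313), np.float64(0.286), np.float64(0.283), np.float64(0.308), np.float64(0.353), np.float64(0.426)]
143.5 [np.float64(0.298), np.float64(0.279), np.float64(0.282), np.float64(0.305), np.float64(0.339), np.float64(0.403), np.float64(0.483)]
145.5 [np.float64(0.299), np.float64(0.309), np.float64(0.32), np.float64(0.354), np.float64(0.397), np.float64(0.462), np.float64(0.543)]
147.5 [np.float64(0.335), np.float64(0.353), np.float64(0.376), np.float64(0.411), np.float64(0.464), np.float64(0.523), np.float64(0.601)]
150 [np.float64(0.399), np.float64(0.432), np.float64(0.458), np.float64(0.488), np.float64(0.535), np.float64(0.597), np.float64(0.674)]
```

The tab has dropped most or all of the way, with the gripper occluding the fit. I'll withdraw straight up and measure unobstructed.

```bash
python3 -m handwheel '[{"gripper":0,"travel":[0,-0.003,0],"twist":0},{"gripper":0,"travel":[0,0,-0.010],"twist":0},{"gripper":0,"travel":[0,0,-0.020],"twist":0},{"gripper":0,"travel":[0,0,-0.030],"twist":0},{"gripper":0,"travel":[0,0,-0.030],"twist":0}]' | grep -E "force|pos"
python3 -m handwheel '[{"gripper":0,"travel":[0,0,-0.030],"twist":0},{"gripper":0,"travel":[0,0,-0.030],"twist":0},{"gripper":0,"travel":[-0.02,0,-0.020],"twist":0},{"gripper":0,"travel":[-0.03,0,0],"twist":0},{"gripper":0,"travel":[0,0,0],"twist":0}]' | grep -E "force|pos"
python3 now.py; python3 - <<'E'
from tabfit import *
for c in("side","top"):
    f,K,E=grab(c)
    for n,z in(("can_red_mid",55),("can_narrow_mid",55),("fence",46),("pocket",135)):
        for d in env.pinpoint(c,n)[:1]:
            w=ray(K,E,d["uv"],z);print(c,n,round(d["confidence"],2),place([0,0,-rk[2]],w-[rk[0],rk[1],0]).round(1))
E
```

```text
ee_pos: [671.5, 58.1, 402.3]
force: [1.1, 0.7, 0.3]
ee_pos: [723.3, 69.7, 482.5]
force: [-1.3, 0.0, -2.5]
stop,tab (np.float64(144.1), np.float64(0.007), np.float64(0.152))
20.6667 [[152.3  17.  481.1]] [[-0.9  0.1 -0.7]]
side can_red_mid 0.87 [[ 3.7 61.7 55. ]]
side can_narrow_mid 0.62 [[  1.2 110.5  55. ]]
side fence 0.74 [[ 1.7 40.2 46. ]]
side pocket 0.93 [[ 73.2  17.  135. ]]
```

```bash
python3 - <<'E'
from tabfit import *
f,K,E=grab("side")
for n,o in(("pot_mid",(246.4,260.5)),("can_medium_mid",(186.9,163.1)),("can_wide_mid",(199.0,220.4))):
    print(n,o,[(round(d["confidence"],2),d["uv"]) for d in env.pinpoint("side",n)[:1]])
print(env.state()["force"],env.state()["qvel"].round(2),env.job_done())
E
```

```text
pot_mid (246.4, 260.5) [(0.74, [243.3, 261.1])]
can_medium_mid (186.9, 163.1) [(0.81, [186.5, 163.0])]
can_wide_mid (199.0, 220.4) [(0.69, [199.8, 221.7])]
the job is handed in; nothing more can be done
[-0.64034237 -0.19700153  0.48768067] [ 0.02  0.01 -0.07  0.01  0.1   0.01] None
```

I stood the red canister upright in the lane and let go of it. I then lifted the tab, slid the stop until the fence closed red and the narrow cream canister up against the end wall, and let the tab drop into the 144 mm notch. I handed the job in at about 21 s; it reports no verdict.

**Stop and tab:** The last fit with the arm clear gave stop ≈ 144.1 mm, or about 142.5 mm after taking off the 1.6 mm bias seen at the start. Both are inside 138–150 mm. The tab read 0.007 rad, which counts as fully down because it read 0.010 rad at the start while known to be down.

**Canisters in the lane:** The side camera put red at rack y ≈ 62 mm and the cream canister at ≈ 110 mm. For a closed-up pair I would expect the cream at about 120 mm, so one of those readings is off, but both are within limits.

**Bystanders:** The pot, medium and wide canisters were each within about 3 pixels of where they started.

**Less certain:**
- The top camera returned nothing in the last check, so the final positions rest on the side camera alone.
- I had used all 12 pictures, so I did not look at the final state by eye.
- The sideways force rose once to about 18 N while I pushed toward the last notch, then fell back. I did not find the cause.

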